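Flip the short stop out of the way and set the blank against the long stop

ROBOT

A 6-joint arm with a two-finger parallel gripper is mounted at the origin on a cart in front of the work surface, level with it; the furniture and walls round the work are solid. World frame = base frame: x ahead of the robot, y to its left, z up, the work surface at z = 0. Lengths are in m, angles in rad, forces in N, time in s.
With the tool pointing down it reaches from about 0.35 to 0.875 m from the base axis. Payload 15.5 kg.
Tool frame: the origin (TCP) lies at the very end of the fingers, on their centre line; the grasp point (between the pads) lies ctrl.hold_point_z behind it (ctrl.hold_point_z is the distance from the TCP to the grasp point, in m); z points along the fingers, y is the line along which they close (so a half turn about z gives the same grasp; the last joint's range is limited). The gripper opens to 85 mm and grips with 20 to 120 N. Pads are 22 mm wide; open, the fingers measure 114 mm over their backs; the gripper's body (76 mm by 85 mm) begins 54 mm behind the grasp point. The pads swing forward as they close: fully open they stand 13 mm farther back than shut.
Start: joints at [1.093, 0.494, 1.345, -0, 1.302, -0.096], TCP at [0.233, 0.58, 0.231] pointing down, gripper open.
Joint ranges: [-2.91, 2.91], [-0.82, 2.16], [0.22, 2.67], [-1.22, 4.37], [0.12, 2.79], [-3.08, 3.08]. Speed limits (rad/s): [1.89, 1.89, 2.57, 3.01, 3.01, 3.01].

INTERFACE

Orientations are given as a unit quaternion [w, x, y, z].
In Python, from plant import monitor, viewer, ctrl gives the robot as it stands.
- The arm moves only by the tool servo_tool, never from a script. Its arguments are lists of equal length, an entry for each row: "delta_pos": the shift along the tool's x, y, z in mm, a list of three; "angular": the turn, a rotation vector about the tool's x, y, z in degrees, a list of three; "hand": the closure in counts, from 0 (fully open) to 255 (shut). A call has exactly 8 rows; each row shifts and turns the commanded pose from where the row before left it, along the tool's axes as they then stand; what a row does not reach is not made up. A row lasts 1/12 s, in which the tool goes at most 41.7 mm and 7.16 degrees, less where a joint would pass 70% of its speed; a pose out of reach is approached as far as the arm can. A call with a gripper value outside its range is refused whole. The fingers move at their own pace and stop on an object; the grip force is fixed at half the most. Time passes only in rows, so rows that do not move let the fingers close, or fill a call up. It gives the time, the measured TCP pose, the force, the opening and the grip force at its end, in the units of the state.
- monitor.get_state(): the state, without advancing time (a new reading comes with each control period).
- viewer.camera(name): name is "side" or "top"; returns the picture (400x640x3 uint8, blue, green, red); there is no depth.
- viewer.camera_model(name): a dict with "intrinsics" (3x3 intrinsics, pixels), "distortion" ([k1, k2, p1, p2, k3] as OpenCV has them; the pictures are not rectified), "cam_to_world" (4x4, takes a point from camera to world coordinates). Camera axes: x right, y down, z forward; pixel columns grow to the right and rows downward; lengths in m; the calibration is good to about 2 mm. A picture is of the moment at which its call begins. camera_model takes no time and is no camera call.
- ctrl.hand_in(): hands the job in; it is judged then, once.
The state is a dict: "time_s": time; "qpos": joint angles; "qvel": joint speeds; "effort": joint torques, N m; "eef_pos": TCP position; "ee_rot": TCP orientation; "contact_force": force on the tool from outside, world axes, zero at the start; "wrist_torque": the same for the moment, N m; "gripper_width": opening from 0.0 (shut) to 1.0 (fully open); "finger_force": force on a finger pad.
Only numpy, scipy, OpenCV 4.12 (cv2) and the standard library are available. Lean on these libraries where they do the work, as an engineer would, in place of code of your own. Each camera call takes 0.05 s, during which the arm holds its last target. There are 200 camera calls.

TASK

The next cut is the longer one. Tip the near flip stop, the one that bars the fence between the timber block and the other stop, up past its snap point so that its spring holds it parked back; the far stop stays down. Then slide the block along the fence up to the far stop, hold it there a moment with a light, steady push, and leave it lying flush against fence and stop, with neither stop shifted along its rail and the tools around left alone.

Things in the scene. Friction and masses are not known exactly. Their poses are not given: they have to be found in the camera images.
- cut_board: Fixed plywood cutting board, 190 (x) x 500 (y) x 18 mm, origin under its centre, z up. A low aluminium fence rail runs along its y: front face at x = +35 mm, top at z = 40 mm, 30 mm deep. Both stops ride on it on carriages 34 mm wide (spring on the +y side), behind the fence face, top at z = 63 mm, only finger-tight: they slip along the rail at about 16 N.
- near_stop (a joint): Hinge angle of the near flip stop: 0 = down, its blade reaching out from the fence over the board (as at the start); 2.30 rad = parked up and back, 30 degrees behind upright. An over-centre spring drives it to the nearer end; snap point at 1.15 rad. Lifting its thumb tab off 0 takes about 5 N, falling to nothing at the snap point.
- near_hinge (a point): Hinge axis of the near stop, in the middle of its blade's thickness; board frame x = +48 mm, z = 54 mm; the axis runs along the board's y. The near stop stands at board y = +60 to +85 mm.
- near_tab (a point): Middle of the ribbed thumb tab at the free end of the near stop's blade: 20 mm long, 14 mm thick along the board's y (pinch it by these sides), on a circle of 64.6 mm radius about the hinge. At 0 rad it is 64.5 mm in front of the hinge (board -x) and 3 mm above it; the tab ends 11 mm above this point. As the joint grows it goes up, then back over the fence.
- far_stop: Blade of the far flip stop, built like the near one, down already and to stay so (z up, y along the board's y); 14 mm thick, 15 mm high, reaching 72 mm out from the hinge; origin on its hinge axis, mid thickness. It stands 65 to 115 mm beyond the near stop, at board y = +150 to +175 mm.
- far_face (a point): Point on the far stop's flat side that faces the block (-y side), 7 mm to -y of its middle, 47 mm above the bench; its y axis runs along the fence. The block is home when its end touches this side.
- workpiece: Plain timber block, 45 (x) x 140 (y) x 45 mm, 0.15 to 0.26 kg, loose on the board in front of the fence, to -y of the near stop and up to 0.2 rad askew. Origin at the centre of its underside, y along its length. Flush to the fence its origin is at board x = +12.5 mm. It is longer than the gap between the stops.
- work_end (a point): Centre of the block's +y end face, 70 mm from its origin and 22.5 mm above its underside: the end that goes against the far stop.
- tape_measure: Bystander: tape measure, 36 x 84 x 65 mm, on the bench to the right of the board; origin at the centre of its underside.
- pencil: Bystander: carpenter pencil, 14 x 166 x 8 mm, lying on the board along its front edge, in front of the far stop; origin at its underside.
- combination_square: Bystander: combination square, 68 x 300 x 16 mm, on the bench to the left of the board; origin at the centre of its underside.

How it is judged:
On the way, in this order (a step that is already met when the one before it is completed fails the run):
1. the nearer stop has been tipped past its snap point and rests parked back (value of joint near_stop above 2.1 rad), for 0.2 s.
2. the block is held pressed against the far stop (contact force between workpiece and far_stop above 3 N), for 0.3 s.
At the end, for the whole second after the job is handed in: The near stop is parked back (over 2.1 rad), the far stop still down, the released block lies flat and at rest, its end within 2 mm of the far stop, its side within 2.5 mm of the fence and parallel to it within 0.03 rad (value of joint near_stop above 2.1 rad and angle between far_stop's own z axis and vertical below 0.1 rad and y of work_end in the frame of far_face between -0.002 and 0.002 m and x of workpiece in the frame of cut_board above 0.01 m and angle between the y axis of workpiece and the y axis of cut_board, either way round below 0.03 rad and angle between workpiece's own z axis and vertical below 0.05 rad and linear speed of workpiece below 0.01 m/s); the robot touches nothing.
It fails at once if the far stop is shifted along the rail by more than 2 mm (distance of far_stop from where it was at the start of the episode above 0.002 m).
It fails at once if the near stop is shifted along the rail by more than 3 mm (distance of near_hinge from where it was at the start of the episode above 0.003 m).
It fails at once if the block is pushed against the far stop with more than 14 N (contact force between workpiece and far_stop above 14 N).
It fails at once if a bystander (tape measure, pencil, square) is moved by more than 20 mm (distance of any of tape_measure, pencil, combination_square from where it was at the start of the episode above 0.02 m).
It also fails if it takes over 72 s, if anything falls off the work surface, if the arm or the gripper's body presses on something with over 40 N, if the wrist force passes 120 N, or if a joint passes its speed limit or range.

## Working session

There is one attempt and no reset: what is moved stays moved. The work goes in short steps, Python scripts to look and compute and a tool call to move; the robot and the scene stay as the last step left them, time stands still between calls to the robot, and variables do not carry over. Pictures are saved under pics/ and viewed, at most 10 in all, crops included, and the job is handed in when it is done.

Besides the shell and the picture viewer there is one more tool, called after "Call:" as name(argument=value, ...), one argument or row to a line, values as JSON. servo_tool: Moves the arm, as the interface text tells. Its arguments: {"type":"object","properties":{"delta_pos":{"type":"array"},"angular":{"type":"array"},"hand":{"type":"array"}},"required":["delta_pos","angular","hand"]}

```bash
mkdir -p pics; python3 - <<'E'
from plant import monitor, viewer, ctrl
import cv2, numpy as np
s=monitor.get_state(); print(s, ctrl.hold_point_z)
for n in("side","top"):
    cv2.imwrite(f"pics/{n}0.png",viewer.camera(n)); m=viewer.camera_model(n); print(n,m)
E
```

```text
{'time_s': 0.0, 'qpos': array([ 1.09249542e+00,  4.94174736e-01,  1.34615205e+00,  1.21109274e-05,
        1.30249552e+00, -9.54855328e-02]), 'qvel': array([ 0.00080241,  0.00155505, -0.0009119 , -0.00058273, -0.00089657,
       -0.00032712]), 'effort': array([-1.69254112e-03, -8.82152367e+01, -3.83866918e+01, -4.75021661e-04,
        1.01139658e-02,  8.01720785e-05]), 'eef_pos': array([0.23327271, 0.57943713, 0.23069842]), 'ee_rot': array([-1.79580039e-04,  1.90242607e-01,  9.81736916e-01, -5.88048618e-04]), 'contact_force': array([-0.15788784, -0.34821798, -0.53849018]), 'wrist_torque': array([-0.02186474,  0.00894071, -0.00465464]), 'finger_force': 0.0, 'gripper_width': 0.9997775784335231} 0.0187
side {'intrinsics': array([[512.90166283,   0.        , 314.46557925],
       [  0.        , 512.90166283, 195.46000505],
       [  0.        ,   0.        ,   1.        ]]), 'distortion': array([-0.13725821,  0.        ,  0.        ,  0.        ,  0.        ]), 'cam_to_world': array([[ 0.85455066, -0.35387194,  0.38015499, -0.15630696],
       [-0.51910289, -0.5585658 ,  0.64694392, -1.03992719],
       [-0.01659372, -0.75018591, -0.66101872,  1.15691507],
       [ 0.        ,  0.        ,  0.        ,  1.        ]])}
top {'intrinsics': array([[373.005271  ,   0.        , 316.91053899],
       [  0.        , 373.005271  , 196.18956087],
       [  0.        ,   0.        ,   1.        ]]), 'distortion': array([-0.07030676,  0.        ,  0.        ,  0.        ,  0.        ]), 'cam_to_world': array([[ 0.06779492, -0.97666783,  0.2037739 ,  0.23526473],
       [-0.99769556, -0.06580789,  0.01651951, -0.01851967],
       [-0.00272414, -0.20442426, -0.97887859,  1.18965372],
       [ 0.        ,  0.        ,  0.        ,  1.        ]])}
```

View pics/side0.png

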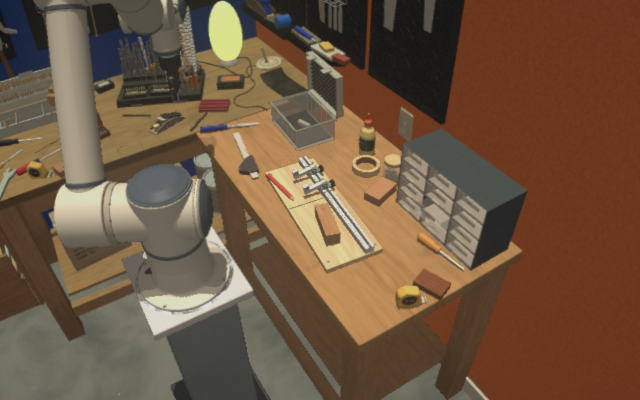

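View pics/top0.png

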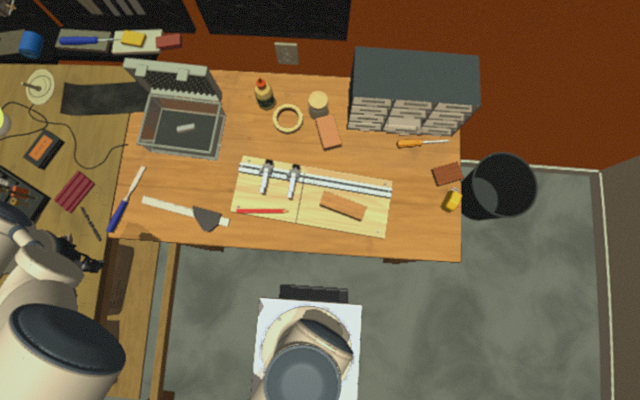

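The side view shows the board at about (310,215), with the block at (327,224) and the stops at (305,170) and (320,187). The top view shows the block at (343,205), the far stop at (266,177) and the near stop at (293,181). I'll enlarge crops next.

```bash
python3 - <<'E'
import cv2
a=cv2.imread("pics/top0.png")[145:245,225:400]; b=cv2.imread("pics/side0.png")[145:275,255:390]
cv2.imwrite("pics/topc.png",cv2.resize(a,None,fx=4.5,fy=4.5,interpolation=cv2.INTER_CUBIC))
cv2.imwrite("pics/sidec.png",cv2.resize(b,None,fx=4.5,fy=4.5,interpolation=cv2.INTER_CUBIC))
E
```

```text
(no output)
```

View pics/topc.png

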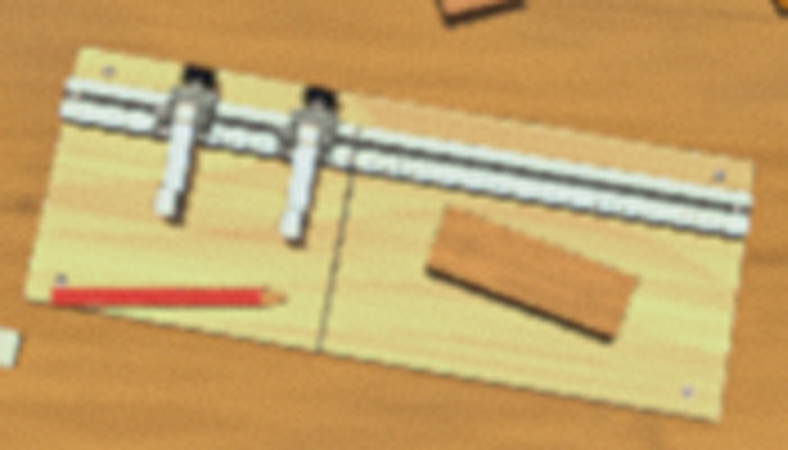

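View pics/sidec.png

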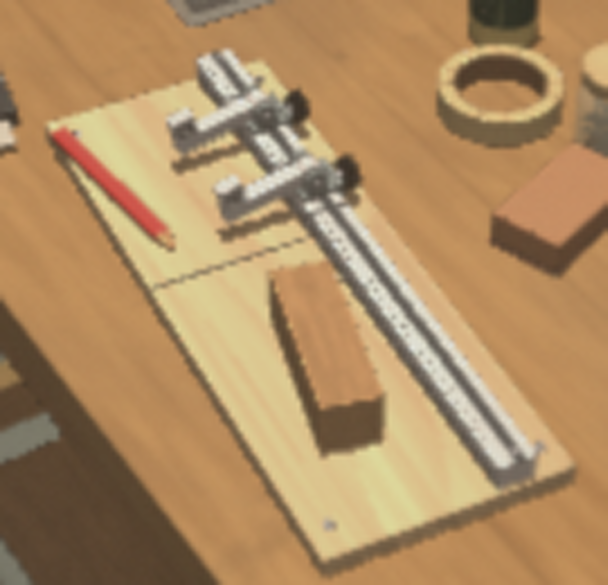

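The top crop gives board corners (82,47), (752,160), (718,420), (27,298), the block's top face at (445,207), (638,277), (615,332), (430,265), and tabs at (292,228) near and (168,207) far. In the side crop the tabs are at about (230,195) and (182,130). Next I cast the rays.

```bash
cat > h.py <<'E'
import numpy as np, cv2
from plant import monitor, viewer, ctrl
M={n:viewer.camera_model(n) for n in("side","top")}
OFF={"top":(225,145),"side":(255,145)}
def full(n,p): return (np.array(p,float)+.5)/4.5-.5+OFF[n]
def ray(n,p):
    m=M[n]; u=cv2.undistortPoints(np.array(p,float).reshape(1,1,2),m["intrinsics"],m["distortion"])[0,0]
    T=m["cam_to_world"]; d=T[:3,:3]@[u[0],u[1],1]; return T[:3,3],d/np.linalg.norm(d)
def plane(n,p,z): o,d=ray(n,p); return o+d*(z-o[2])/d[2]
def tri(a,b):
    (o1,d1),(o2,d2)=ray("top",a),ray("side",b)
    A=np.c_[d1,-d2]; t=np.linalg.lstsq(A,o2-o1,rcond=None)[0]; p,q=o1+t[0]*d1,o2+t[1]*d2
    return (p+q)/2,np.linalg.norm(p-q)
E
python3 - <<'E'
from h import *
np.set_printoptions(precision=4,suppress=True)
T=lambda p,z:plane("top",full("top",p),z); S=lambda p,z:plane("side",full("side",p),z)
bt=[T(p,.018) for p in[(82,47),(752,160),(718,420),(27,298)]]
bs=[S(p,.018) for p in[(262,58),(575,468),(322,563),(47,125)]]
for b in(bt,bs):
    b=np.array(b); c=b.mean(0); y=(b[0]+b[3]-b[1]-b[2]); print(c,np.degrees(np.arctan2(-y[0],y[1])),np.linalg.norm(y)/2, np.linalg.norm(b[0]+b[1]-b[2]-b[3])/2)
c=(np.mean(bt,0)+np.mean(bs,0))/2
print("tri corners",[tri(full("top",a),full("side",b)) for a,b in[((82,47),(262,58)),((752,160),(575,468)),((27,298),(47,125))]])
w=[T(p,.063) for p in[(445,207),(638,277),(615,332),(430,265)]]
ws=[S(p,.063) for p in[(328,262),(384,400),(318,410),(270,270)]]
for b in(w,ws):
    b=np.array(b); y=(b[0]+b[3]-b[1]-b[2]); print("blk",b.mean(0),np.degrees(np.arctan2(-y[0],y[1])),np.linalg.norm(y)/2,np.linalg.norm(b[0]+b[1]-b[2]-b[3])/2);print(b)
print("blk tri",[tri(full("top",a),full("side",b)) for a,b in[((445,207),(328,262)),((638,277),(384,400)),((430,265),(270,270))]])
for nm,a,b in(("near",(292,228),(230,192)),("far",(168,207),(182,126))): print(nm,tri(full("top",a),full("side",b)),T(a,.062),S(b,.062))
E
```

```text
[0.4805 0.0179 0.018 ] -6.139742310756742 0.49483539024094136 0.1894542365922048
[0.4805 0.0177 0.018 ] -6.494832743327683 0.5007454410414736 0.1886500681299783
tri corners [(array([0.6   , 0.2534, 0.0221]), np.float64(0.0005421456619585854)), (array([ 0.5492, -0.2381,  0.0134]), np.float64(0.001085583064843526)), (array([0.4131, 0.2726, 0.02  ]), np.float64(0.0011156507074013679))]
blk [ 0.4488 -0.0805  0.063 ] -16.46900800479908 0.13700960667693554 0.0414853090450519
[[ 0.4888 -0.0187  0.063 ]
 [ 0.4488 -0.1532  0.063 ]
 [ 0.4099 -0.1392  0.063 ]
 [ 0.4476 -0.011   0.063 ]]
blk [ 0.4485 -0.0814  0.063 ] -17.713797772574985 0.1408177574915605 0.04309668690465574
[[ 0.4894 -0.0217  0.063 ]
 [ 0.448  -0.1562  0.063 ]
 [ 0.4062 -0.1407  0.063 ]
 [ 0.4505 -0.007   0.063 ]]
blk tri [(array([ 0.4902, -0.019 ,  0.0602]), np.float64(0.0016427777664565282)), (array([ 0.4495, -0.1537,  0.0599]), np.float64(0.00032854309237647636)), (array([ 0.4473, -0.0113,  0.0677]), np.float64(0.001192938323139218))]
near (array([0.4696, 0.0848, 0.0596]), np.float64(0.0040063646070668205)) [0.4672 0.0853 0.062 ] [0.4702 0.0819 0.062 ]
far (array([0.4787, 0.1719, 0.0586]), np.float64(0.003795818527604819)) [0.4762 0.1719 0.062 ] [0.4786 0.1677 0.062 ]
```

```bash
cat >> h.py <<'E'
from scipy.spatial.transform import Rotation as R
BC=np.array([.4805,.018,0]); BR=R.from_euler('z',-6.3,degrees=True)
def b2w(p): return BC+BR.apply(p)
def w2b(p): return BR.inv().apply(np.array(p)-BC)
def rot(s): return R.from_quat(np.roll(s["ee_rot"],-1))
def goal(p,yaw=-6.3,final=True):
    """tool down with tool y along a line turned yaw deg from world y; delta in axes after the turn"""
    s=monitor.get_state(); r=rot(s)
    y=R.from_euler('z',yaw,degrees=True).apply([0,1,0]); z=np.array([0,0,-1.]); g=R.from_matrix(np.c_[np.cross(y,z),y,z])
    rv=np.degrees((r.inv()*g).as_rotvec()); print("turn",rv.round(2),"shift mm",(g.inv().apply(p-s["eef_pos"])*1e3).round(1),"t",round(s["time_s"],2))
E
python3 - <<'E'
from h import *
goal(b2w([-.0165,.065,.140]))
E
```

```text
turn [-6.000e-02 -1.000e-02 -1.563e+01] shift mm [-290.8 -465.9   90.7] t 0.1
```

Call:
servo_tool(
  delta_pos=[
    [0, 0, 0],
    [0, 0, 0],
    [0, 0, 0],
    [-20, -32, 0],
    [-20, -32, 6],
    [-20, -32, 6],
    [-20, -32, 6],
    [-20, -32, 6],
  ],
  angular=[
    [0, 0, -5.2],
    [0, 0, -5.2],
    [0, 0, -5.2],
    [0, 0, 0],
    [0, 0, 0],
    [0, 0, 0],
    [0, 0, 0],
    [0, 0, 0],
  ],
  hand=[130, 130, 130, 130, 130, 130, 130, 130],
)

```text
time_s: 0.77
eef_pos: [0.3153, 0.408, 0.2069]
ee_rot: [-0.0, 0.055, 0.998, -0.0]
contact_force: [1.3, 0.6, -0.3]
gripper_width: 0.491
finger_force: 0.0
```

Call:
servo_tool(
  delta_pos=[
    [-20, -32, 6],
    [-20, -32, 6],
    [-20, -32, 6],
    [-20, -32, 6],
    [-20, -32, 6],
    [-20, -32, 6],
    [-20, -32, 6],
    [0, 0, 0],
  ],
  angular=[
    [0, 0, 0],
    [0, 0, 0],
    [0, 0, 0],
    [0, 0, 0],
    [0, 0, 0],
    [0, 0, 0],
    [0, 0, 0],
    [0, 0, 0],
  ],
  hand=[130, 130, 130, 130, 130, 130, 130, 130],
)

```text
time_s: 1.43
eef_pos: [0.4317, 0.1668, 0.1644]
ee_rot: [-0.0, 0.057, 0.998, -0.001]
contact_force: [-0.2, 1.3, 0.3]
gripper_width: 0.486
finger_force: 0.0
```

```bash
python3 - <<'E'
from h import *
s=monitor.get_state(); print(s["eef_pos"],s["contact_force"],s["gripper_width"]*85)
goal(b2w([-.0165,.065,.100]))
E
```

```text
[0.43168269 0.16677079 0.16439682] [-0.20609405  1.28958366  0.29271531] 41.35090723943887
turn [-0.08 -0.01 -0.27] shift mm [-48.3 -77.5  64.4] t 1.43
```

Call:
servo_tool(
  delta_pos=[
    [-16, -26, 15],
    [-16, -26, 15],
    [-16, -25.5, 15],
    [0, 0, 10],
    [0, 0, 9.4],
    [0, 0, 0],
    [0, 0, 0],
    [0, 0, 0],
  ],
  angular=[
    [0, 0, -0.27],
    [0, 0, 0],
    [0, 0, 0],
    [0, 0, 0],
    [0, 0, 0],
    [0, 0, 0],
    [0, 0, 0],
    [0, 0, 0],
  ],
  hand=[140, 150, 150, 150, 150, 150, 150, 150],
)

```text
time_s: 2.1
eef_pos: [0.4689, 0.0902, 0.1013]
ee_rot: [0.0, 0.052, 0.999, 0.0]
contact_force: [0.4, 1.1, 0.3]
gripper_width: 0.412
finger_force: 0.0
```

```bash
python3 - <<'E'
from h import *
s=monitor.get_state(); print(s["eef_pos"],s["contact_force"],s["gripper_width"]*85)
goal(b2w([-.0165,.065,.043]))
im=viewer.camera("side")[110:230,240:370]
cv2.imwrite("pics/s1.png",cv2.resize(im,None,fx=4.5,fy=4.5,interpolation=cv2.INTER_CUBIC))
for n in("top","side"):
    m=M[n];W=np.linalg.inv(m["cam_to_world"]); p=W[:3,:3]@s["eef_pos"]+W[:3,3]
    print(n,cv2.projectPoints(p.reshape(1,1,3),np.zeros(3),np.zeros(3),m["intrinsics"],m["distortion"])[0].ravel())
E
```

```text
[0.46888608 0.09017052 0.10131844] [0.39791591 1.09264891 0.31993644] 34.978586608552625
turn [0.   0.01 0.3 ] shift mm [-3.  -5.5 58.3] t 2.1
top [286.93123687 191.89484098]
side [303.73907389 176.82070803]
```

View pics/s1.png

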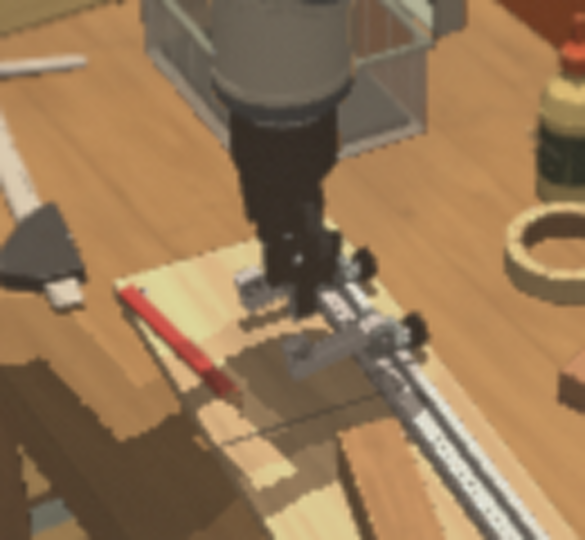

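The picture shows the fingers just above and slightly beyond the near tab, which is at crop (302,352). I shift a little and descend.

Call:
servo_tool(
  delta_pos=[
    [-3, -5.5, 0],
    [0, 0, 10],
    [0, 0, 12],
    [0, 0, 12],
    [0, 0, 12],
    [0, 0, 12],
    [0, 0, 0],
    [0, 0, 0],
  ],
  angular=[
    [0, 0, 0.3],
    [0, 0, 0],
    [0, 0, 0],
    [0, 0, 0],
    [0, 0, 0],
    [0, 0, 0],
    [0, 0, 0],
    [0, 0, 0],
  ],
  hand=[150, 150, 150, 150, 150, 150, 150, 150],
)

```text
time_s: 2.82
eef_pos: [0.4714, 0.0836, 0.043]
ee_rot: [-0.0, 0.055, 0.998, -0.0]
contact_force: [-0.8, -1.0, -0.2]
gripper_width: 0.409
finger_force: 0.0
```

Call:
servo_tool(
  delta_pos=[
    [0, 0, 0],
    [0, 0, 0],
    [0, 0, 0],
    [0, 0, 0],
    [0, 0, 0],
    [0, 0, 0],
    [0, 0, 0],
    [0, 0, 0],
  ],
  angular=[
    [0, 0, 0],
    [0, 0, 0],
    [0, 0, 0],
    [0, 0, 0],
    [0, 0, 0],
    [0, 0, 0],
    [0, 0, 0],
    [0, 0, 0],
  ],
  hand=[160, 160, 170, 170, 175, 175, 175, 175],
)

```text
time_s: 3.48
eef_pos: [0.4714, 0.0837, 0.0429]
ee_rot: [-0.0, 0.055, 0.998, -0.0]
contact_force: [0.7, 0.3, 0.2]
gripper_width: 0.317
finger_force: 0.0
```

```bash
python3 - <<'E'
from h import *
s=monitor.get_state(); print(s["eef_pos"],s["contact_force"],s["gripper_width"]*85)
goal(b2w([-.0165,.065,.043]))
E
```

```text
[0.47143677 0.08365055 0.04289786] [0.67338751 0.32367279 0.24666676] 26.92188311177345
turn [-0.   -0.   -0.06] shift mm [ 0.3  0.7 -0.1] t 3.48
```

Call:
servo_tool(
  delta_pos=[
    [0, 0, 0],
    [0, 0, 0],
    [0, 0, 0],
    [0, 0, 0],
    [0, 0, 0],
    [0, 0, 0],
    [0, 0, 0],
    [0, 0, 0],
  ],
  angular=[
    [0, 0, 0],
    [0, 0, 0],
    [0, 0, 0],
    [0, 0, 0],
    [0, 0, 0],
    [0, 0, 0],
    [0, 0, 0],
    [0, 0, 0],
  ],
  hand=[180, 183, 186, 189, 190, 190, 190, 190],
)

```text
time_s: 4.15
eef_pos: [0.4715, 0.0837, 0.0429]
ee_rot: [0.0, 0.055, 0.998, 0.0]
contact_force: [0.0, -0.7, 0.5]
gripper_width: 0.252
finger_force: 0.0
```

Call:
servo_tool(
  delta_pos=[
    [0, 0, 0],
    [0, 0, 0],
    [0, 0, 0],
    [0, 0, 0],
    [0, 0, 0],
    [0, 0, 0],
    [0, 0, 0],
    [0, 0, 0],
  ],
  angular=[
    [0, 0, 0],
    [0, 0, 0],
    [0, 0, 0],
    [0, 0, 0],
    [0, 0, 0],
    [0, 0, 0],
    [0, 0, 0],
    [0, 0, 0],
  ],
  hand=[192, 194, 196, 198, 198, 198, 198, 198],
)

```text
time_s: 4.82
eef_pos: [0.4715, 0.0841, 0.0429]
ee_rot: [0.0, 0.056, 0.998, 0.0]
contact_force: [-0.9, 8.2, 1.0]
gripper_width: 0.23
finger_force: 3.8
```

Contact is on the +y finger at a 19.6 mm opening, so the tab is about 2.7 mm to +y. I shift the tool that way and close again.

Call:
servo_tool(
  delta_pos=[
    [0, 1, 0],
    [0, 1, 0],
    [0, 0.8, 0],
    [0, 0, 0],
    [0, 0, 0],
    [0, 0, 0],
    [0, 0, 0],
    [0, 0, 0],
  ],
  angular=[
    [0, 0, 0],
    [0, 0, 0],
    [0, 0, 0],
    [0, 0, 0],
    [0, 0, 0],
    [0, 0, 0],
    [0, 0, 0],
    [0, 0, 0],
  ],
  hand=[194, 194, 194, 196, 198, 200, 202, 202],
)

```text
time_s: 5.48
eef_pos: [0.4717, 0.0864, 0.0429]
ee_rot: [0.0, 0.055, 0.998, -0.0]
contact_force: [-0.1, 0.2, -0.1]
gripper_width: 0.207
finger_force: 0.0
```

Call:
servo_tool(
  delta_pos=[
    [0, 0, 0],
    [0, 0, 0],
    [0, 0, 0],
    [0, 0, 0],
    [0, 0, 0],
    [0, 0, 0],
    [0, 0, 0],
    [0, 0, 0],
  ],
  angular=[
    [0, 0, 0],
    [0, 0, 0],
    [0, 0, 0],
    [0, 0, 0],
    [0, 0, 0],
    [0, 0, 0],
    [0, 0, 0],
    [0, 0, 0],
  ],
  hand=[203, 204, 205, 206, 207, 208, 208, 208],
)

```text
time_s: 6.15
eef_pos: [0.4717, 0.0864, 0.0429]
ee_rot: [-0.0, 0.056, 0.998, -0.0]
contact_force: [-0.5, 0.0, -0.2]
gripper_width: 0.189
finger_force: 0.0
```

Call:
servo_tool(
  delta_pos=[
    [0, 0, 0],
    [0, 0, 0],
    [0, 0, 0],
    [0, 0, 0],
    [0, 0, 0],
    [0, 0, 0],
    [0, 0, 0],
    [0, 0, 0],
  ],
  angular=[
    [0, 0, 0],
    [0, 0, 0],
    [0, 0, 0],
    [0, 0, 0],
    [0, 0, 0],
    [0, 0, 0],
    [0, 0, 0],
    [0, 0, 0],
  ],
  hand=[212, 216, 220, 225, 230, 240, 240, 240],
)

```text
time_s: 6.82
eef_pos: [0.4718, 0.0868, 0.043]
ee_rot: [0.0, 0.056, 0.998, 0.0]
contact_force: [-0.1, 6.3, 2.6]
gripper_width: 0.149
finger_force: 59.6
```

Call:
servo_tool(
  delta_pos=[
    [-0.5, 0, -5.6],
    [-1, 0, -5.6],
    [-1.5, 0, -5.5],
    [-1.9, 0, -5.3],
    [-2.4, 0, -5.1],
    [-2.8, 0, -4.9],
    [-3.3, 0, -4.6],
    [-3.6, 0, -4.3],
  ],
  angular=[
    [0, 0, 0],
    [0, 0, 0],
    [0, 0, 0],
    [0, 0, 0],
    [0, 0, 0],
    [0, 0, 0],
    [0, 0, 0],
    [0, 0, 0],
  ],
  hand=[240, 240, 240, 240, 240, 240, 240, 240],
)

```text
time_s: 7.48
eef_pos: [0.4883, 0.0849, 0.0834]
ee_rot: [-0.001, 0.056, 0.998, 0.0]
contact_force: [3.2, 7.6, -17.2]
gripper_width: 0.145
finger_force: 58.7
```

Call:
servo_tool(
  delta_pos=[
    [-4, 0, -4],
    [-4.4, 0, -3.6],
    [-4.6, 0, -3.2],
    [-4.9, 0, -2.8],
    [-5.1, 0, -2.4],
    [-5.3, 0, -1.9],
    [-5.5, 0, -1.4],
    [-5.6, 0, -0.9],
  ],
  angular=[
    [0, 0, 0],
    [0, 0, 0],
    [0, 0, 0],
    [0, 0, 0],
    [0, 0, 0],
    [0, 0, 0],
    [0, 0, 0],
    [0, 0, 0],
  ],
  hand=[240, 240, 240, 240, 240, 240, 240, 240],
)

```text
time_s: 8.15
eef_pos: [0.5259, 0.0808, 0.1033]
ee_rot: [-0.002, 0.056, 0.998, 0.0]
contact_force: [-6.1, 7.0, -3.3]
gripper_width: 0.144
finger_force: 58.4
```

Call:
servo_tool(
  delta_pos=[
    [-2, 0, 0],
    [0, 0, 0],
    [0, 0, 0],
    [0, 0, 0],
    [0, 0, 0],
    [0, 0, 0],
    [0, 0, 0],
    [0, 0, 0],
  ],
  angular=[
    [0, 0, 0],
    [0, 0, 0],
    [0, 0, 0],
    [0, 0, 0],
    [0, 0, 0],
    [0, 0, 0],
    [0, 0, 0],
    [0, 0, 0],
  ],
  hand=[240, 240, 220, 205, 195, 185, 180, 180],
)

```text
time_s: 8.82
eef_pos: [0.5299, 0.0799, 0.104]
ee_rot: [0.0, 0.056, 0.998, -0.0]
contact_force: [-0.2, -0.1, 0.2]
gripper_width: 0.294
finger_force: 0.0
```

```bash
python3 - <<'E'
from h import *
s=monitor.get_state(); print(s["eef_pos"],w2b(s["eef_pos"]),s["contact_force"],s["gripper_width"]*85)
im=viewer.camera("side")[110:230,240:370]
cv2.imwrite("pics/s2.png",cv2.resize(im,None,fx=4.5,fy=4.5,interpolation=cv2.INTER_CUBIC))
E
```

```text
[0.5299162  0.07986946 0.10401414] [0.04232857 0.06691848 0.10401414] [-0.20057123 -0.1087772   0.1906407 ] 24.988137565795355
```

View pics/s2.png

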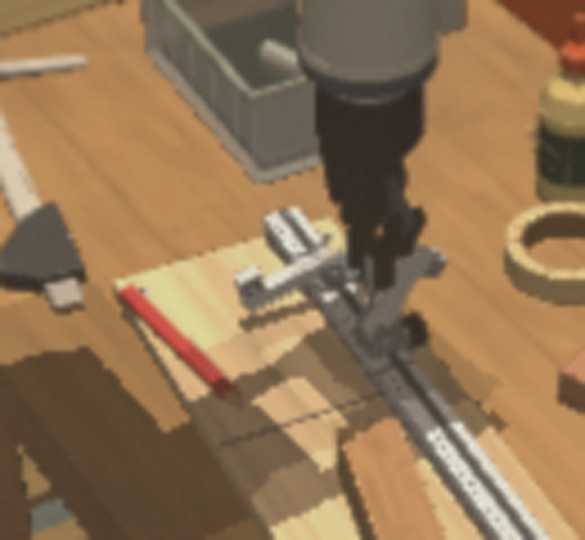

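The near stop is parked back, with its tip at crop (430,258), and the far stop is still down at (250,285). Next I raise the tool, turn across the block and go to its rear end.

Call:
servo_tool(
  delta_pos=[
    [0, 0, -25],
    [0, 0, -25],
    [0, 0, -20],
    [0, 0, 0],
    [0, 0, 0],
    [0, 0, 0],
    [0, 0, 0],
    [0, 0, 0],
  ],
  angular=[
    [0, 0, 0],
    [0, 0, 0],
    [0, 0, 0],
    [0, 0, -6.6],
    [0, 0, -6.6],
    [0, 0, -6.6],
    [0, 0, -6.6],
    [0, 0, -6.6],
  ],
  hand=[180, 180, 150, 100, 60, 40, 40, 40],
)

```text
time_s: 9.53
eef_pos: [0.5298, 0.0799, 0.1741]
ee_rot: [0.0, -0.233, 0.972, -0.0]
contact_force: [0.2, 0.4, -0.0]
gripper_width: 0.848
finger_force: 0.0
```

Call:
servo_tool(
  delta_pos=[
    [0, 0, 0],
    [0, 0, 0],
    [0, 0, 0],
    [0, 0, 0],
    [0, 0, 0],
    [0, 0, 0],
    [0, 0, 0],
    [0, 0, 0],
  ],
  angular=[
    [0, 0, -6.6],
    [0, 0, -6.6],
    [0, 0, -6.6],
    [0, 0, -6.6],
    [0, 0, -6.6],
    [0, 0, -6.6],
    [0, 0, -6.6],
    [0, 0, 0],
  ],
  hand=[40, 40, 40, 40, 40, 40, 40, 40],
)

```text
time_s: 10.2
eef_pos: [0.5298, 0.0799, 0.174]
ee_rot: [-0.0, -0.596, 0.803, -0.0]
contact_force: [-0.4, -0.1, 1.1]
gripper_width: 0.845
finger_force: 0.0
```

```bash
python3 - <<'E'
from h import *
s=monitor.get_state(); print(s["eef_pos"],s["qpos"],s["gripper_width"]*85)
goal(b2w([-.030,-.150,.09]),yaw=73)
E
```

```text
[0.52977354 0.07990493 0.17398407] [ 3.82643145e-02  4.36154057e-01  1.63637877e+00 -6.81390153e-05
  1.06905386e+00 -2.80986155e+00] 71.84235064142952
turn [-0.   -0.    0.19] shift mm [226.6  30.6  84. ] t 10.2
```

Joint 6 would run out of range this way, so I use the half-turned grasp.

Call:
servo_tool(
  delta_pos=[
    [0, 0, 0],
    [0, 0, 0],
    [0, 0, 0],
    [0, 0, 0],
    [0, 0, 0],
    [0, 0, 0],
    [0, 0, 0],
    [0, 0, 0],
  ],
  angular=[
    [0, 0, 7.1],
    [0, 0, 7.1],
    [0, 0, 7.1],
    [0, 0, 7.1],
    [0, 0, 7.1],
    [0, 0, 7.1],
    [0, 0, 7.1],
    [0, 0, 7.1],
  ],
  hand=[40, 40, 40, 40, 40, 40, 40, 40],
)

```text
time_s: 10.87
eef_pos: [0.5298, 0.0799, 0.174]
ee_rot: [0.0, -0.134, 0.991, -0.0]
contact_force: [-0.5, -0.2, 0.1]
gripper_width: 0.842
finger_force: 0.0
```

Call:
servo_tool(
  delta_pos=[
    [0, 0, 0],
    [0, 0, 0],
    [0, 0, 0],
    [0, 0, 0],
    [0, 0, 0],
    [0, 0, 0],
    [0, 0, 0],
    [0, 0, 0],
  ],
  angular=[
    [0, 0, 7.1],
    [0, 0, 7.1],
    [0, 0, 7.1],
    [0, 0, 7.1],
    [0, 0, 7.1],
    [0, 0, 7.1],
    [0, 0, 7.1],
    [0, 0, 7.1],
  ],
  hand=[40, 40, 40, 40, 40, 40, 40, 40],
)

```text
time_s: 11.53
eef_pos: [0.5298, 0.0799, 0.174]
ee_rot: [0.0, 0.353, 0.935, -0.0]
contact_force: [0.1, 0.1, 0.5]
gripper_width: 0.845
finger_force: 0.0
```

Call:
servo_tool(
  delta_pos=[
    [0, 0, 0],
    [0, 0, 0],
    [0, 0, 0],
    [0, 0, 0],
    [0, 0, 0],
    [0, 0, 0],
    [0, 0, 0],
    [0, 0, 0],
  ],
  angular=[
    [0, 0, 7.1],
    [0, 0, 7.1],
    [0, 0, 7.1],
    [0, 0, 7.1],
    [0, 0, 7.1],
    [0, 0, 7.1],
    [0, 0, 7.1],
    [0, 0, 7.1],
  ],
  hand=[40, 40, 40, 40, 40, 40, 40, 40],
)

```text
time_s: 12.2
eef_pos: [0.5298, 0.0799, 0.174]
ee_rot: [0.0, 0.756, 0.655, 0.0]
contact_force: [0.2, -0.1, -0.4]
gripper_width: 0.848
finger_force: 0.0
```

Call:
servo_tool(
  delta_pos=[
    [0, 0, 0],
    [0, 0, 0],
    [-38, -5, 0],
    [-38, -5, 0],
    [-38, -5, 0],
    [-38, -5, 0],
    [-38, -5, 20],
    [-36, -5, 20],
  ],
  angular=[
    [0, 0, 5],
    [0, 0, 5],
    [0, 0, 0],
    [0, 0, 0],
    [0, 0, 0],
    [0, 0, 0],
    [0, 0, 0],
    [0, 0, 0],
  ],
  hand=[40, 40, 40, 40, 40, 40, 40, 40],
)

```text
time_s: 12.87
eef_pos: [0.4335, -0.127, 0.1353]
ee_rot: [0.001, 0.808, 0.589, 0.001]
contact_force: [0.5, -1.5, -0.7]
gripper_width: 0.844
finger_force: 0.0
```

```bash
python3 - <<'E'
from h import *
s=monitor.get_state(); print(s["eef_pos"],s["qpos"],s["gripper_width"]*85)
goal(b2w([-.030,-.150,.08]),yaw=-107)
E
```

```text
[ 0.43347048 -0.12696081  0.1352543 ] [-4.17215281e-01  3.92200075e-01  1.87731650e+00 -8.19310834e-05
  8.68676633e-01 -1.06235751e-01] 71.71396886550185
turn [ 0.19  0.03 -0.81] shift mm [-0.6  1.  55.3] t 12.87
```

Call:
servo_tool(
  delta_pos=[
    [0, 0, 0],
    [0, 1, 20],
    [0, 0, 20],
    [0, 0, 20],
    [0, 0, 15],
    [0, 0, 10],
    [0, 0, 8],
    [0, 0, 0],
  ],
  angular=[
    [0, 0, -0.8],
    [0, 0, 0],
    [0, 0, 0],
    [0, 0, 0],
    [0, 0, 0],
    [0, 0, 0],
    [0, 0, 0],
    [0, 0, 0],
  ],
  hand=[40, 40, 40, 40, 40, 40, 40, 40],
)

```text
time_s: 13.53
eef_pos: [0.4341, -0.1253, 0.0406]
ee_rot: [-0.001, 0.803, 0.595, -0.0]
contact_force: [-0.2, -0.3, 0.6]
gripper_width: 0.845
finger_force: 0.0
```

Call:
servo_tool(
  delta_pos=[
    [0, 0, 0],
    [0, 0, 0],
    [0, 0, 0],
    [0, 0, 0],
    [0, 0, 0],
    [0, 0, 0],
    [0, 0, 0],
    [0, 0, 0],
  ],
  angular=[
    [0, 0, 0],
    [0, 0, 0],
    [0, 0, 0],
    [0, 0, 0],
    [0, 0, 0],
    [0, 0, 0],
    [0, 0, 0],
    [0, 0, 0],
  ],
  hand=[80, 90, 100, 110, 120, 140, 140, 140],
)

```text
time_s: 14.2
eef_pos: [0.4346, -0.1255, 0.0424]
ee_rot: [0.0, 0.803, 0.596, 0.0]
contact_force: [-2.4, 1.8, 15.3]
gripper_width: 0.515
finger_force: 59.5
```

```bash
python3 - <<'E'
from h import *
s=monitor.get_state(); print(s["eef_pos"],w2b(s["eef_pos"]),s["contact_force"],s["gripper_width"]*85)
goal(b2w([0.0,-.150,.042]),yaw=-96.3)
E
```

```text
[ 0.43464459 -0.12551933  0.04238178] [-0.0298295  -0.14768452  0.04238178] [-2.40047035  1.83310757 15.33289306] 43.78075832033834
turn [ 4.000e-02  1.000e-02 -1.047e+01] shift mm [-2.3 29.8  0.4] t 14.2
```

Call:
servo_tool(
  delta_pos=[
    [0, 0, -0.7],
    [0, 0, 0],
    [0, 0, 0],
    [0, 9, 0],
    [0, 9, 0],
    [0, 9, 0],
    [0, 8, 0],
    [0, 0, 0],
  ],
  angular=[
    [0, 0, -3.5],
    [0, 0, -3.5],
    [0, 0, -3.5],
    [0, 0, 0],
    [0, 0, 0],
    [0, 0, 0],
    [0, 0, 0],
    [0, 0, 0],
  ],
  hand=[140, 140, 140, 140, 140, 140, 140, 140],
)

```text
time_s: 14.87
eef_pos: [0.4718, -0.1298, 0.0425]
ee_rot: [0.001, 0.745, 0.667, 0.001]
contact_force: [0.5, -1.1, -1.2]
gripper_width: 0.515
finger_force: 61.4
```

```bash
python3 - <<'E'
from h import *
s=monitor.get_state(); print(w2b(s["eef_pos"]),s["contact_force"],s["gripper_width"]*85)
goal(b2w([0.007,.015,.042]),yaw=-96.3)
im=viewer.camera("top"); cv2.imwrite("pics/t3f.png",im); im=im[145:245,225:400]
cv2.imwrite("pics/t3.png",cv2.resize(im,None,fx=4.5,fy=4.5,interpolation=cv2.INTER_CUBIC))
E
```

```text
[ 0.00753854 -0.14788111  0.04252879] [ 0.54282092 -1.13273027 -1.21596223] 43.74906276870887
turn [0.13 0.03 0.01] shift mm [162.9  -0.5   0.5] t 14.87
```

View pics/t3.png

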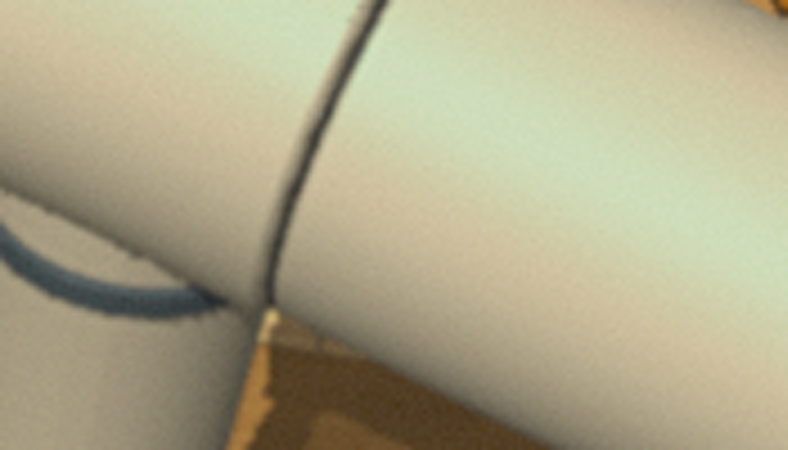

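The arm hides everything in the top view, but the forces are quiet. I slide along the fence and stop well short.

Call:
servo_tool(
  delta_pos=[
    [15, 0, 0],
    [22, 0, 0],
    [22, 0, 0],
    [22, 0, 0],
    [22, 0, 0],
    [22, 0, 0],
    [15, 0, 0],
    [5, 0, 0],
  ],
  angular=[
    [0, 0, 0],
    [0, 0, 0],
    [0, 0, 0],
    [0, 0, 0],
    [0, 0, 0],
    [0, 0, 0],
    [0, 0, 0],
    [0, 0, 0],
  ],
  hand=[140, 140, 140, 140, 140, 140, 140, 140],
)

```text
time_s: 15.58
eef_pos: [0.4849, 0.0165, 0.0424]
ee_rot: [-0.0, 0.744, 0.668, -0.0]
contact_force: [-1.3, -2.7, 1.9]
gripper_width: 0.51
finger_force: 61.8
```

```bash
python3 - <<'E'
from h import *
s=monitor.get_state(); print(w2b(s["eef_pos"]),s["contact_force"],s["gripper_width"]*85)
goal(b2w([0.007,.020,.0425]),yaw=-96.3)
im=viewer.camera("side"); cv2.imwrite("pics/s3f.png",im); im=im[140:240,250:350]
cv2.imwrite("pics/s3.png",cv2.resize(im,None,fx=5.8,fy=5.8,interpolation=cv2.INTER_CUBIC))
E
```

```text
[ 0.00455336 -0.00100989  0.04244914] [-1.29223111 -2.74525469  1.85633841] 43.356170648146865
turn [-0.01 -0.    0.11] shift mm [21.   2.4 -0.1] t 15.58
```

View pics/s3.png

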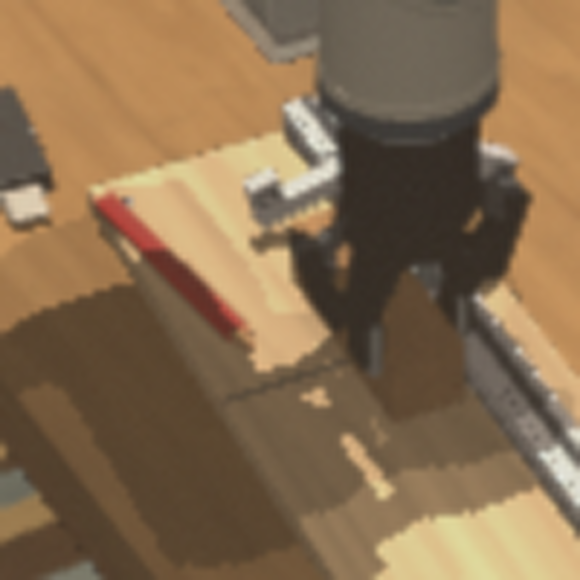

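The block is held squarely, with the outer finger above the fence and the far stop down at (265,190). Next I move closer to the fence and the stop.

Call:
servo_tool(
  delta_pos=[
    [5, 1, 0],
    [5, 2, 0],
    [5, 1, 0],
    [4, 1, 0],
    [2, 0.5, 0],
    [0, 0.5, 0],
    [0, 0, 0],
    [0, 0, 0],
  ],
  angular=[
    [0, 0, 0],
    [0, 0, 0],
    [0, 0, 0],
    [0, 0, 0],
    [0, 0, 0],
    [0, 0, 0],
    [0, 0, 0],
    [0, 0, 0],
  ],
  hand=[140, 140, 140, 140, 140, 140, 140, 140],
)

```text
time_s: 16.3
eef_pos: [0.4934, 0.0353, 0.0424]
ee_rot: [-0.0, 0.745, 0.667, 0.0]
contact_force: [-0.5, 4.2, 4.1]
gripper_width: 0.513
finger_force: 62.2
```

Call:
servo_tool(
  delta_pos=[
    [0, 0.5, 0],
    [0, 0.5, 0],
    [0, 0, 0],
    [0, 0, 0],
    [0, 0, 0],
    [0, 0, 0],
    [0, 0, 0],
    [0, 0, 0],
  ],
  angular=[
    [0, 0, 0],
    [0, 0, 0],
    [0, 0, 0],
    [0, 0, 0],
    [0, 0, 0],
    [0, 0, 0],
    [0, 0, 0],
    [0, 0, 0],
  ],
  hand=[140, 140, 140, 140, 140, 140, 140, 140],
)

```text
time_s: 16.97
eef_pos: [0.4934, 0.0353, 0.0424]
ee_rot: [-0.001, 0.745, 0.667, -0.0]
contact_force: [-5.5, 6.8, 10.6]
gripper_width: 0.511
finger_force: 63.0
```

```bash
python3 - <<'E'
from h import *
s=monitor.get_state(); print(w2b(s["eef_pos"]),BR.inv().apply(s["contact_force"]),s["wrist_torque"])
goal(b2w([0.0125,.028,.0425]),yaw=-96.3)
E
```

```text
[0.01093991 0.01862614 0.04243098] [-6.16570425  6.15038964 10.60740101] [1.02635058 0.94135543 0.08611117]
turn [-0.1  -0.02  0.03] shift mm [ 9.4  1.6 -0.1] t 16.97
```

Call:
servo_tool(
  delta_pos=[
    [0, -0.3, -0.3],
    [0, -0.2, -0.3],
    [0, 0, 0],
    [0, 0, 0],
    [0, 0, 0],
    [0, 0, 0],
    [0, 0, 0],
    [0, 0, 0],
  ],
  angular=[
    [0, 0, 0],
    [0, 0, 0],
    [0, 0, 0],
    [0, 0, 0],
    [0, 0, 0],
    [0, 0, 0],
    [0, 0, 0],
    [0, 0, 0],
  ],
  hand=[140, 140, 140, 140, 140, 140, 140, 140],
)

```text
time_s: 17.63
eef_pos: [0.4937, 0.0349, 0.0429]
ee_rot: [-0.0, 0.745, 0.667, -0.0]
contact_force: [-2.3, -0.8, -2.5]
gripper_width: 0.512
finger_force: 61.3
```

```bash
python3 - <<'E'
from h import *
s=monitor.get_state(); print(w2b(s["eef_pos"]),BR.inv().apply(s["contact_force"]),s["wrist_torque"])
E
```

```text
[0.01126377 0.01826662 0.04290486] [-2.23604998 -1.03301012 -2.48069714] [-0.23036822  0.40772582  0.21808524]
```

Call:
servo_tool(
  delta_pos=[
    [1, 0, 0],
    [1, 0, 0],
    [1, 0, 0],
    [1, 0, 0],
    [0, 0, 0],
    [0, 0, 0],
    [0, 0, 0],
    [0, 0, 0],
  ],
  angular=[
    [0, 0, 0],
    [0, 0, 0],
    [0, 0, 0],
    [0, 0, 0],
    [0, 0, 0],
    [0, 0, 0],
    [0, 0, 0],
    [0, 0, 0],
  ],
  hand=[140, 140, 140, 140, 140, 140, 140, 140],
)

```text
time_s: 18.3
eef_pos: [0.4942, 0.0391, 0.043]
ee_rot: [-0.0, 0.745, 0.667, -0.0]
contact_force: [-2.7, 2.8, -2.9]
gripper_width: 0.513
finger_force: 61.3
```

```bash
python3 - <<'E'
from h import *
s=monitor.get_state(); print(w2b(s["eef_pos"]),BR.inv().apply(s["contact_force"]),s["wrist_torque"])
im=viewer.camera("side"); cv2.imwrite("pics/s4f.png",im); im=im[140:240,250:350]
cv2.imwrite("pics/s4.png",cv2.resize(im,None,fx=5.8,fy=5.8,interpolation=cv2.INTER_CUBIC))
E
```

```text
[0.01129179 0.02249328 0.04297236] [-2.95454219  2.48042883 -2.88608532] [0.30736212 0.59808548 0.30510833]
```

View pics/s4.png

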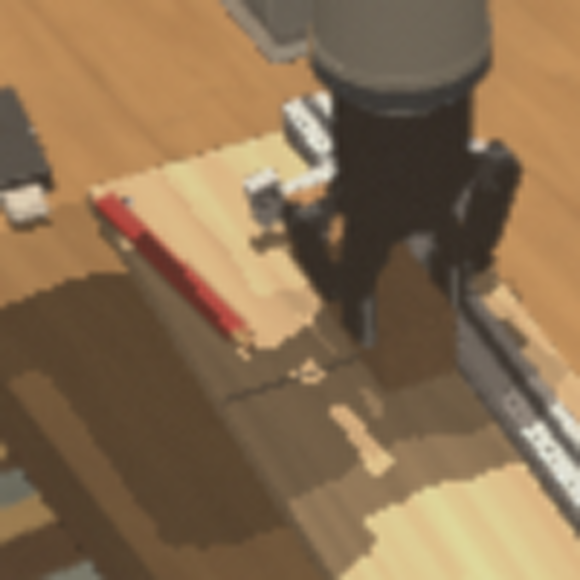

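The block runs along the fence with its rear bottom corner at about crop (388,388). I cast that onto the board to get the remaining gap.

```bash
python3 - <<'E'
from h import *
for p in[(388,388),(460,374)]: print(w2b(plane("side",(np.array(p)+.5)/5.8-.5+[250,140],.018)))
E
```

```text
[-0.00528935  0.00592354  0.018     ]
[ 0.03646312 -0.00139049  0.018     ]
```

Call:
servo_tool(
  delta_pos=[
    [0.5, 0, 0],
    [0.5, 0, 0],
    [0.5, 0, 0],
    [0.5, 0, 0],
    [0, 0, 0],
    [0, 0, 0],
    [0, 0, 0],
    [0, 0, 0],
  ],
  angular=[
    [0, 0, 0],
    [0, 0, 0],
    [0, 0, 0],
    [0, 0, 0],
    [0, 0, 0],
    [0, 0, 0],
    [0, 0, 0],
    [0, 0, 0],
  ],
  hand=[140, 140, 140, 140, 140, 140, 140, 140],
)

```text
time_s: 19.02
eef_pos: [0.4944, 0.041, 0.043]
ee_rot: [-0.0, 0.745, 0.667, -0.0]
contact_force: [-4.7, -1.0, -2.9]
gripper_width: 0.513
finger_force: 61.4
```

Call:
servo_tool(
  delta_pos=[
    [0.3, -0.2, 0],
    [0.3, 0, 0],
    [0, 0, 0],
    [0, 0, 0],
    [0, 0, 0],
    [0, 0, 0],
    [0, 0, 0],
    [0, 0, 0],
  ],
  angular=[
    [0, 0, 0],
    [0, 0, 0],
    [0, 0, 0],
    [0, 0, 0],
    [0, 0, 0],
    [0, 0, 0],
    [0, 0, 0],
    [0, 0, 0],
  ],
  hand=[140, 140, 140, 140, 140, 140, 140, 140],
)

```text
time_s: 19.68
eef_pos: [0.4945, 0.0416, 0.043]
ee_rot: [0.0, 0.745, 0.667, 0.0]
contact_force: [-4.3, -1.5, -2.2]
gripper_width: 0.515
finger_force: 61.4
```

Call:
servo_tool(
  delta_pos=[
    [0.3, -0.3, 0],
    [0.3, 0, 0],
    [0, 0, 0],
    [0, 0, 0],
    [0, 0, 0],
    [0, 0, 0],
    [0, 0, 0],
    [0, 0, 0],
  ],
  angular=[
    [0, 0, 0],
    [0, 0, 0],
    [0, 0, 0],
    [0, 0, 0],
    [0, 0, 0],
    [0, 0, 0],
    [0, 0, 0],
    [0, 0, 0],
  ],
  hand=[140, 140, 140, 140, 140, 140, 140, 140],
)

```text
time_s: 20.35
eef_pos: [0.4944, 0.0422, 0.0431]
ee_rot: [0.0, 0.745, 0.667, 0.0]
contact_force: [-0.5, 0.0, -2.5]
gripper_width: 0.513
finger_force: 61.4
```

Call:
servo_tool(
  delta_pos=[
    [0.3, 0, 0],
    [0.3, 0, 0],
    [0, 0, 0],
    [0, 0, 0],
    [0, 0, 0],
    [0, 0, 0],
    [0, 0, 0],
    [0, 0, 0],
  ],
  angular=[
    [0, 0, 0],
    [0, 0, 0],
    [0, 0, 0],
    [0, 0, 0],
    [0, 0, 0],
    [0, 0, 0],
    [0, 0, 0],
    [0, 0, 0],
  ],
  hand=[140, 140, 140, 140, 140, 140, 140, 140],
)

```text
time_s: 21.02
eef_pos: [0.4943, 0.0428, 0.043]
ee_rot: [0.0, 0.745, 0.667, 0.0]
contact_force: [-0.2, 1.2, -1.9]
gripper_width: 0.514
finger_force: 61.4
```

Call:
servo_tool(
  delta_pos=[
    [0.3, 0, 0],
    [0.3, 0, 0],
    [0, 0, 0],
    [0, 0, 0],
    [0, 0, 0],
    [0, 0, 0],
    [0, 0, 0],
    [0, 0, 0],
  ],
  angular=[
    [0, 0, 0],
    [0, 0, 0],
    [0, 0, 0],
    [0, 0, 0],
    [0, 0, 0],
    [0, 0, 0],
    [0, 0, 0],
    [0, 0, 0],
  ],
  hand=[140, 140, 140, 140, 140, 140, 140, 140],
)

```text
time_s: 21.68
eef_pos: [0.4943, 0.0434, 0.043]
ee_rot: [0.0, 0.745, 0.667, 0.0]
contact_force: [-0.1, 0.4, -3.2]
gripper_width: 0.515
finger_force: 61.4
```

Call:
servo_tool(
  delta_pos=[
    [0.3, 0, 0],
    [0.3, 0, 0],
    [0, 0, 0],
    [0, 0, 0],
    [0, 0, 0],
    [0, 0, 0],
    [0, 0, 0],
    [0, 0, 0],
  ],
  angular=[
    [0, 0, 0],
    [0, 0, 0],
    [0, 0, 0],
    [0, 0, 0],
    [0, 0, 0],
    [0, 0, 0],
    [0, 0, 0],
    [0, 0, 0],
  ],
  hand=[140, 140, 140, 140, 140, 140, 140, 140],
)

```text
time_s: 22.35
eef_pos: [0.4944, 0.044, 0.043]
ee_rot: [-0.0, 0.745, 0.667, 0.0]
contact_force: [-0.1, -0.3, -2.8]
gripper_width: 0.516
finger_force: 61.4
```

Call:
servo_tool(
  delta_pos=[
    [0.3, 0, 0],
    [0.3, 0, 0],
    [0, 0, 0],
    [0, 0, 0],
    [0, 0, 0],
    [0, 0, 0],
    [0, 0, 0],
    [0, 0, 0],
  ],
  angular=[
    [0, 0, 0],
    [0, 0, 0],
    [0, 0, 0],
    [0, 0, 0],
    [0, 0, 0],
    [0, 0, 0],
    [0, 0, 0],
    [0, 0, 0],
  ],
  hand=[140, 140, 140, 140, 140, 140, 140, 140],
)

```text
time_s: 23.02
eef_pos: [0.4945, 0.0446, 0.043]
ee_rot: [0.0, 0.745, 0.667, -0.0]
contact_force: [-0.6, 0.9, -2.6]
gripper_width: 0.514
finger_force: 61.4
```

Call:
servo_tool(
  delta_pos=[
    [0.3, 0, 0],
    [0.3, 0, 0],
    [0, 0, 0],
    [0, 0, 0],
    [0, 0, 0],
    [0, 0, 0],
    [0, 0, 0],
    [0, 0, 0],
  ],
  angular=[
    [0, 0, 0],
    [0, 0, 0],
    [0, 0, 0],
    [0, 0, 0],
    [0, 0, 0],
    [0, 0, 0],
    [0, 0, 0],
    [0, 0, 0],
  ],
  hand=[140, 140, 140, 140, 140, 140, 140, 140],
)

```text
time_s: 23.68
eef_pos: [0.4945, 0.0452, 0.043]
ee_rot: [-0.0, 0.745, 0.667, -0.0]
contact_force: [-0.4, 0.2, -2.2]
gripper_width: 0.513
finger_force: 61.4
```

Call:
servo_tool(
  delta_pos=[
    [0.3, 0, 0],
    [0.3, 0, 0],
    [0, 0, 0],
    [0, 0, 0],
    [0, 0, 0],
    [0, 0, 0],
    [0, 0, 0],
    [0, 0, 0],
  ],
  angular=[
    [0, 0, 0],
    [0, 0, 0],
    [0, 0, 0],
    [0, 0, 0],
    [0, 0, 0],
    [0, 0, 0],
    [0, 0, 0],
    [0, 0, 0],
  ],
  hand=[140, 140, 140, 140, 140, 140, 140, 140],
)

```text
time_s: 24.35
eef_pos: [0.4946, 0.0458, 0.043]
ee_rot: [0.0, 0.745, 0.667, 0.0]
contact_force: [0.1, 0.3, -1.9]
gripper_width: 0.511
finger_force: 61.4
```

Call:
servo_tool(
  delta_pos=[
    [0.3, 0, 0],
    [0.3, 0, 0],
    [0, 0, 0],
    [0, 0, 0],
    [0, 0, 0],
    [0, 0, 0],
    [0, 0, 0],
    [0, 0, 0],
  ],
  angular=[
    [0, 0, 0],
    [0, 0, 0],
    [0, 0, 0],
    [0, 0, 0],
    [0, 0, 0],
    [0, 0, 0],
    [0, 0, 0],
    [0, 0, 0],
  ],
  hand=[140, 140, 140, 140, 140, 140, 140, 140],
)

```text
time_s: 25.02
eef_pos: [0.4947, 0.0464, 0.043]
ee_rot: [0.0, 0.745, 0.667, 0.0]
contact_force: [0.2, -0.5, -2.6]
gripper_width: 0.513
finger_force: 61.4
```

Call:
servo_tool(
  delta_pos=[
    [0.3, 0, 0],
    [0.3, 0, 0],
    [0, 0, 0],
    [0, 0, 0],
    [0, 0, 0],
    [0, 0, 0],
    [0, 0, 0],
    [0, 0, 0],
  ],
  angular=[
    [0, 0, 0],
    [0, 0, 0],
    [0, 0, 0],
    [0, 0, 0],
    [0, 0, 0],
    [0, 0, 0],
    [0, 0, 0],
    [0, 0, 0],
  ],
  hand=[140, 140, 140, 140, 140, 140, 140, 140],
)

```text
time_s: 25.68
eef_pos: [0.4947, 0.047, 0.043]
ee_rot: [0.0, 0.745, 0.667, 0.0]
contact_force: [0.8, 0.0, -2.5]
gripper_width: 0.513
finger_force: 61.4
```

Call:
servo_tool(
  delta_pos=[
    [0.3, 0, 0],
    [0.3, 0, 0],
    [0, 0, 0],
    [0, 0, 0],
    [0, 0, 0],
    [0, 0, 0],
    [0, 0, 0],
    [0, 0, 0],
  ],
  angular=[
    [0, 0, 0],
    [0, 0, 0],
    [0, 0, 0],
    [0, 0, 0],
    [0, 0, 0],
    [0, 0, 0],
    [0, 0, 0],
    [0, 0, 0],
  ],
  hand=[140, 140, 140, 140, 140, 140, 140, 140],
)

```text
time_s: 26.35
eef_pos: [0.4948, 0.0476, 0.043]
ee_rot: [0.0, 0.745, 0.667, 0.0]
contact_force: [-0.0, -0.1, -1.5]
gripper_width: 0.513
finger_force: 61.4
```

Call:
servo_tool(
  delta_pos=[
    [0.3, 0, 0],
    [0.3, 0, 0],
    [0, 0, 0],
    [0, 0, 0],
    [0, 0, 0],
    [0, 0, 0],
    [0, 0, 0],
    [0, 0, 0],
  ],
  angular=[
    [0, 0, 0],
    [0, 0, 0],
    [0, 0, 0],
    [0, 0, 0],
    [0, 0, 0],
    [0, 0, 0],
    [0, 0, 0],
    [0, 0, 0],
  ],
  hand=[140, 140, 140, 140, 140, 140, 140, 140],
)

```text
time_s: 27.02
eef_pos: [0.4948, 0.048, 0.043]
ee_rot: [0.0, 0.745, 0.667, -0.0]
contact_force: [-0.9, -5.0, -2.5]
gripper_width: 0.515
finger_force: 61.5
```

The block has met the stop at 5 N. I press slightly more and hold.

Call:
servo_tool(
  delta_pos=[
    [0.1, 0, 0],
    [0, 0, 0],
    [0, 0, 0],
    [0, 0, 0],
    [0, 0, 0],
    [0, 0, 0],
    [0, 0, 0],
    [0, 0, 0],
  ],
  angular=[
    [0, 0, 0],
    [0, 0, 0],
    [0, 0, 0],
    [0, 0, 0],
    [0, 0, 0],
    [0, 0, 0],
    [0, 0, 0],
    [0, 0, 0],
  ],
  hand=[140, 140, 140, 140, 140, 140, 140, 140],
)

```text
time_s: 27.68
eef_pos: [0.4948, 0.048, 0.043]
ee_rot: [0.0, 0.745, 0.667, -0.0]
contact_force: [-0.7, -6.7, -2.3]
gripper_width: 0.512
finger_force: 61.5
```

Call:
servo_tool(
  delta_pos=[
    [0, 0.2, 0.3],
    [0, 0.2, 0.2],
    [0, 0, 0],
    [0, 0, 0],
    [0, 0, 0],
    [0, 0, 0],
    [0, 0, 0],
    [0, 0, 0],
  ],
  angular=[
    [0, 0, 0],
    [0, 0, 0],
    [0, 0, 0],
    [0, 0, 0],
    [0, 0, 0],
    [0, 0, 0],
    [0, 0, 0],
    [0, 0, 0],
  ],
  hand=[140, 140, 140, 140, 140, 140, 140, 140],
)

```text
time_s: 28.35
eef_pos: [0.495, 0.048, 0.0425]
ee_rot: [-0.0, 0.745, 0.667, -0.0]
contact_force: [-2.7, -7.1, -0.6]
gripper_width: 0.513
finger_force: 61.7
```

Call:
servo_tool(
  delta_pos=[
    [0, 0, 0],
    [0, 0, 0],
    [0, 0, 0],
    [0, 0, 0],
    [0, 0, 0],
    [0, 0, 0],
    [0, 0, 0],
    [0, 0, 0],
  ],
  angular=[
    [0, 0, 0],
    [0, 0, 0],
    [0, 0, 0],
    [0, 0, 0],
    [0, 0, 0],
    [0, 0, 0],
    [0, 0, 0],
    [0, 0, 0],
  ],
  hand=[115, 105, 95, 90, 85, 80, 80, 80],
)

```text
time_s: 29.02
eef_pos: [0.4953, 0.0482, 0.0425]
ee_rot: [0.0, 0.745, 0.667, 0.0]
contact_force: [-0.2, -0.7, -0.3]
gripper_width: 0.685
finger_force: 0.0
```

Call:
servo_tool(
  delta_pos=[
    [0, 0, -5],
    [0, 0, -10],
    [0, 0, -20],
    [0, 0, -30],
    [0, 0, -35],
    [0, 0, -35],
    [0, 0, -35],
    [0, 0, 0],
  ],
  angular=[
    [0, 0, 0],
    [0, 0, 0],
    [0, 0, 0],
    [0, 0, 0],
    [0, 0, 0],
    [0, 0, 0],
    [0, 0, 0],
    [0, 0, 0],
  ],
  hand=[80, 80, 80, 80, 80, 80, 80, 80],
)

```text
time_s: 29.68
eef_pos: [0.4979, 0.0482, 0.2195]
ee_rot: [0.003, 0.745, 0.667, 0.004]
contact_force: [1.3, 0.6, 1.8]
gripper_width: 0.687
finger_force: 0.0
```

```bash
python3 - <<'E'
from h import *
s=monitor.get_state(); print(s["eef_pos"],s["contact_force"])
im=viewer.camera("side"); cv2.imwrite("pics/s5f.png",im); im=im[140:240,250:350]
cv2.imwrite("pics/s5.png",cv2.resize(im,None,fx=5.8,fy=5.8,interpolation=cv2.INTER_CUBIC))
E
```

```text
[0.49787432 0.04823134 0.219486  ] [1.25763598 0.60531723 1.76365266]
```

View pics/s5.png

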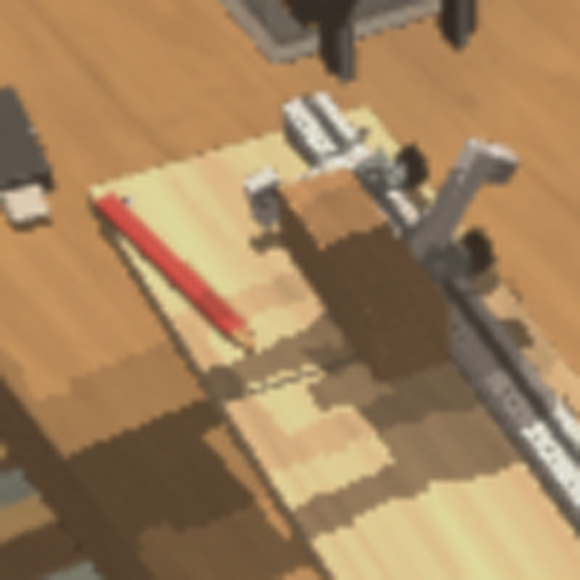

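The block lies flush between the fence and the far stop, whose tab is at (262,190). The near stop is parked at (490,160) and the pencil is untouched, so I hand the job in.

```bash
python3 -c "
from plant import ctrl; print(ctrl.hand_in())"
```

```text
the job is handed in; nothing more can be done
None
```

I handed the job in at about 30 s: the near stop is parked back, and the block was held against the far stop at about 7 N, then left lying flush against fence and stop by the last picture; the hand-in returned no verdict.

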